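# Pry the stuck lid of a plaster mould loose

### The job

The lid of the square plaster mould is stuck: take the flat steel pry bar with the wooden handle and lay it over the steel fulcrum rod with its tip well inside the notch under the lid. Only then lever the lid up about 10 mm by bringing the handle down. Let go and leave the bar lying over the fulcrum with its tip in the notch; never touch the lid with the gripper.

Things in the scene. Friction and masses are not known exactly. Their poses are not given: they have to be found in the camera images.
- bar_grip (a point): Loose pry bar, 350 g, flat on the table, tip roughly to +y: steel blade 280 x 22 x 8 mm, its rear 120 mm clad in a dark wooden handle 26 wide, 16 high; one flat underside. Point: its centre of mass, in the handle, 180 mm from the tip, 100 mm from the rear end, 8 mm above the underside. x runs along the bar to the tip, z up. A plain wooden slat, 240 x 30 x 10, lies near and is not wanted.
- bar_tip (a point): Centre of the end of the pry bar's steel blade (22 mm wide, 8 mm thick), 4 mm above the bar's underside; axes as for the grip point.
- fulcrum (a point): Top of the fixed fulcrum at mid-length, 84 mm above the table: a steel rod, 24 mm diameter, 100 long, on a wooden block 30 thick. x along the rod, y level towards the mould, z up. In the mould's front face, 32 mm off along y, is the notch: centred on x = 0, 60 mm wide, from y = 32 to 72 mm; its floor 6 mm below this point, its roof (the lid's underside) 16 mm above.
- lid: Lid of the fixed mould: plaster block 160 x 160 x 40 mm on a plaster base 160 x 160. Origin: centre of its underside, axes parallel to the fulcrum's; seated it is at y = 112, z = 16 mm from the fulcrum point, its top 140 mm above the table. It moves only straight up, at most 30 mm; tight (about 25 N with its weight), and stays at the height it is pried to.

How it is judged:
By the outcome, as a careful person would: the job done as asked, in the order asked, and still so for the second after the job is handed in, with the robot touching nothing.
It also fails if it takes over 42 s, if anything falls off the work surface, if the arm or the gripper's body presses on something with over 40 N, if the wrist force passes 120 N, or if a joint passes its speed limit or range.

### The arm

A 6-joint arm with a two-finger parallel gripper is mounted at the origin on the work surface. World frame = base frame: x ahead of the robot, y to its left, z up, the work surface at z = 0. Lengths are in m, angles in rad, forces in N, time in s.
With the tool pointing down it reaches from about 0.225 to 0.875 m from the base axis. Payload 3.4 kg.
Tool frame: the origin (TCP) lies midway between the tips of the shut fingers; the grasp point (between the pads) lies 19 mm behind it (manip.pinch_z is the distance from the TCP to the grasp point, in m); z points along the fingers, y is the line along which they close (so a half turn about z gives the same grasp; the last joint's range is limited). The gripper opens to 85 mm and grips with 20 to 120 N. Pads are 22 mm wide; open, the fingers measure 114 mm over their backs; the gripper's body (76 mm by 85 mm) begins 54 mm behind the grasp point. The pads swing forward as they close: fully open they stand 13 mm farther back than shut.
Start: joints at [1.066, 0.276, 1.505, -0, 1.361, -0.121], TCP at [0.215, 0.533, 0.231] pointing down, gripper open.
Joint ranges: [-2.89, 2.89], [-0.75, 2.08], [0.22, 2.7], [-1.18, 4.32], [0.11, 2.71], [-2.7, 2.7]. Speed limits (rad/s): [2.57, 2.57, 3.14, 3.14, 3.14, 3.14].

### API

Orientations are given as a unit quaternion [w, x, y, z].
In Python, from rig import manip gives the robot as it stands.
- The arm moves only by the tool carry_out, never from a script. Its arguments are lists of equal length, an entry for each row: "delta_pos": the shift along the tool's x, y, z scaled (see below), a list of three; "turn": the turn, a rotation vector about the tool's x, y, z scaled (see below), a list of three; "claw": the closure, from -1 (fully open) to 1 (shut). A call has 1 to 12 rows; each row is the pose to reach, as a shift and turn from the pose commanded when the call began, along the tool's axes at that moment; what a row does not reach only later rows make up. The controller multiplies each number of a shift by 400 mm and each number of a turn by 30 degrees. A row lasts 1/10 s, in which the tool goes at most 50 mm and 8.59 degrees, less where a joint would pass 70% of its speed; a pose out of reach is approached as far as the arm can. A call with a number of a shift or a turn outside -1 to 1 is refused whole. A call with a gripper value outside its range is refused whole. The fingers move at their own pace and stop on an object; "force" is the grip in N (left out, the last holds). Time passes only in rows, so rows that repeat a pose let the fingers close. It gives the time, the measured TCP pose, the force, the opening and the grip force at its end, in the units of the state.
- manip.get_state(): the state, without advancing time (a new reading comes with each control period).
- manip.get_image(name): name is "side" or "top"; returns a dict with "image" (384x512x3 uint8, red, green, blue), "z_map" (384x512 float32, m along the optical axis (not along the pixel's ray), 0 where there is no reading), "fx", "fy", "cx", "cy" (pixels), "world_to_cam" (4x4, takes a point from world to camera coordinates). Camera axes: x right, y down, z forward; pixel columns grow to the right and rows downward; lengths in m; the calibration is good to about 2 mm. A picture is of the moment at which its call begins.
- manip.sign_off(): hands the job in; it is judged then, once.
Trained networks look in the newest picture that a camera, given by its name, has taken for a name from the list of things; names that differ only in an ending like _2 or _b are one class to them, and where a whole thing is asked for, a point or a joint stands for the part that bears it (a point fixed in the world has none). Each returns a list of dicts, best first, with "score" (0 to 1); they miss things now and then, are a little off and sometimes report something else, mostly with a low value. They report only what shows in the picture. A call takes as long as a camera call.
- manip.spot_in(camera, query): "point" ([x, y, z] in m, in world coordinates, good to about 4 mm: the middle of the surface that is visible of it).
- manip.place_of(camera, query): "point" ([x, y, z] in m, in world coordinates, good to about 4 mm: a listed point, or the origin of a listed thing).
The state is a dict: "clock": time; "qpos": joint angles; "qd": joint speeds; "effort": joint torques, N m; "position": TCP position; "ee_rot": TCP orientation; "contact_force": force on the tool from outside, world axes, zero at the start; "moment": the same for the moment, N m; "width": finger opening in m; "gripper_force": force on a finger pad.
Only numpy, scipy, OpenCV 4.12 (cv2) and the standard library are available. Lean on these libraries where they do the work, as an engineer would, in place of code of your own. Each camera call takes 0.05 s, during which the arm holds its last target. There are 200 camera calls.

## Working session

There is one attempt and no reset: what is moved stays moved. The work goes in short steps, Python scripts to look and compute and a tool call to move; the robot and the scene stay as the last step left them, time stands still between calls to the robot, and variables do not carry over. Pictures are saved under pics/ and viewed, at most 10 in all, crops included, and the job is handed in when it is done.

Besides the shell and the picture viewer there is one more tool, called after "Call:" by a JSON object that holds its "name" and its "arguments", one argument or row to a line. carry_out: Moves the arm, as the interface text tells. Shifts and turns lie within -1 to 1; 1 stands for 400 mm of shift or 30 degrees of turn. Its arguments: {"type":"object","properties":{"delta_pos":{"type":"array","items":{"type":"array","items":{"type":"number","minimum":-1,"maximum":1}}},"turn":{"type":"array","items":{"type":"array","items":{"type":"number","minimum":-1,"maximum":1}}},"claw":{"type":"array","items":{"type":"number"}},"force":{"type":"number"}},"required":["delta_pos","turn","claw"]}

```bash
mkdir -p pics
python3 - <<'E'
from rig import manip
import cv2,numpy as np
for c in ["top","side"]:
    d=manip.get_image(c); cv2.imwrite(f"pics/{c}0.png",d["image"][:,:,::-1]); np.savez(f"{c}0.npz",**d)
    for q in ["bar_grip","bar_tip","fulcrum","lid"]:
        print(c,q,[(np.round(r["point"],4),round(r["score"],2)) for r in manip.place_of(c,q)[:3]])
s=manip.get_state();print({k:np.round(v,3) for k,v in s.items()},manip.pinch_z)
E
```

```text
top bar_grip [(array([ 0.5909, -0.3084,  0.0049]), 0.66)]
top bar_tip [(array([ 0.6379, -0.1288,  0.0016]), 0.9)]
top fulcrum [(array([0.5612, 0.1333, 0.0786]), 0.97)]
top lid [(array([0.5457, 0.2397, 0.1008]), 0.77)]
side bar_grip [(array([ 0.595 , -0.3048,  0.0027]), 0.62)]
side bar_tip [(array([ 0.6386, -0.1288,  0.0068]), 0.7)]
side fulcrum [(array([0.558 , 0.1267, 0.0836]), 0.6), (array([0.548, 0.242, 0.099]), 0.34)]
side lid [(array([0.5474, 0.2379, 0.1002]), 0.59)]
{'clock': np.float64(0.5), 'qpos': array([ 1.066,  0.276,  1.505,  0.   ,  1.361, -0.121]), 'qd': array([-0.001,  0.001, -0.001, -0.   , -0.   , -0.001]), 'effort': array([-1.0000e-03, -4.1626e+01, -2.4588e+01, -0.0000e+00,  1.0000e-03,
       -0.0000e+00]), 'position': array([0.215, 0.533, 0.231]), 'ee_rot': array([-0.   ,  0.191,  0.982,  0.   ]), 'contact_force': array([-0.328,  0.175, -0.386]), 'moment': array([-0.04 , -0.043,  0.016]), 'gripper_force': np.float64(0.0), 'width': np.float64(0.086)} 0.0187
```

View pics/top0.png

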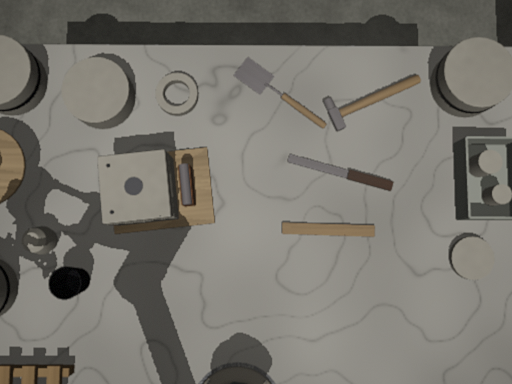

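View pics/side0.png

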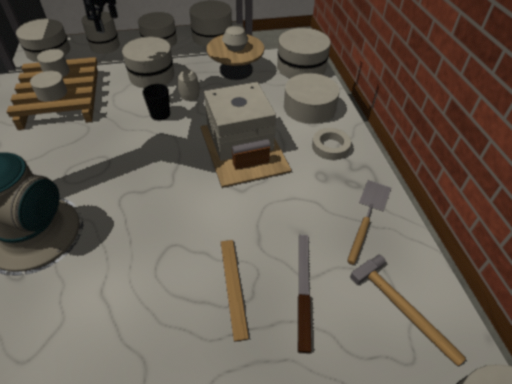

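The top view shows the bar with its tip at about (289,157) and its rear at (392,186), the slat at (328,229), the mould at (135,187) and the fulcrum rod at (187,185). In the side view the bar runs from (303,237) to (305,348), and the notch face looks toward the bar.

```bash
cat > h.py <<'E'
import numpy as np,cv2
def cloud(d):
    z=d["z_map"];v,u=np.mgrid[:z.shape[0],:z.shape[1]]
    P=np.stack([(u-d["cx"])/d["fx"]*z,(v-d["cy"])/d["fy"]*z,z],-1)
    T=np.linalg.inv(d["world_to_cam"]);W=P@T[:3,:3].T+T[:3,3];W[z==0]=np.nan;return W
def onplane(d,u,v,h):
    T=np.linalg.inv(d["world_to_cam"]);r=T[:3,:3]@np.array([(u-d["cx"])/d["fx"],(v-d["cy"])/d["fy"],1]);o=T[:3,3]
    return o+r*(h-o[2])/r[2]
def rect(pts):
    c,s,a=cv2.minAreaRect((pts[:,:2]*1000).astype(np.float32)); return np.round(c,1),np.round(s,1),round(a,2)
E
python3 - <<'E'
from h import *
for c in ["top","side"]:
    d=dict(np.load(f"{c}0.npz"));W=cloud(d);x,y,z=W[...,0],W[...,1],W[...,2];g=d["image"].mean(2)
    print(c,"cam",np.round(np.linalg.inv(d["world_to_cam"])[:3,3],3),"table z",np.nanmedian(z[(abs(x-.45)<.05)&(abs(y+.1)<.05)]))
    near=(abs(x-.555)<.16)&(abs(y-.2)<.17)
    m=near&(abs(z-.14)<.006);print("lid",m.sum(),rect(W[m]),np.median(z[m]))
    m=near&(y<.165)&(z>.073)&(z<.092);print("rod",m.sum(),rect(W[m]),z[m].max(),np.percentile(z[m],95))
    m=near&(y<.165)&(y>.10)&(z>.01);print("rodblk x",np.percentile(z[m],[5,25,50,75,95]))
    m=(x>.52)&(x<.7)&(y>-.45)&(y<-.08)&(z>.004)&(z<.03);n,l,s,_=cv2.connectedComponentsWithStats(m.astype(np.uint8))
    for i in range(1,n):
        if s[i,4]>60: p=W[l==i];print("blob",s[i],rect(p),np.round(np.median(p,0),3),np.percentile(z[l==i],90))
    r=m&(z>.0)&(z<.03)
d=dict(np.load("top0.npz"));im=cv2.resize(d["image"][130:250,90:410,::-1],(800,300),interpolation=cv2.INTER_CUBIC);cv2.imwrite("pics/c1.png",im)
E
```

```text
top cam [ 0.413 -0.045  1.297] table z 0.0012394281971714882
lid 4598 (array([549.3, 239.6]), array([160.3, 161.4]), 6.31) 0.14049232243779697
rod 497 (array([545.5, 137.5]), array([132.1,  52.8]), 3.22) 0.09196836611897874 0.08784647723315878
rodblk x [0.0107213  0.01325978 0.03381055 0.08191446 0.13866524]
blob [ 287  154  106   37 1038] (array([ 605.9, -268.6]), array([283. ,  40.8]), 74.54) [ 0.6   -0.283  0.012] 0.018478382660232474
side cam [ 0.407 -0.657  0.794] table z 0.0001365364544949066
lid 2137 (array([546. , 238.5]), array([159.9, 163.5]), 6.67) 0.13984712399586763
rod 458 (array([548., 136.]), array([146.2,  58. ]), 0.23) 0.09187498930615312 0.0887759141561984
rodblk x [0.01119255 0.02046638 0.06546689 0.09440461 0.13587655]
blob [ 297  235   14  119 1333] (array([ 601.2, -267.7]), array([279.6,  26.5]), 74.55) [ 0.591 -0.307  0.014] 0.01687725788040404
```

View pics/c1.png

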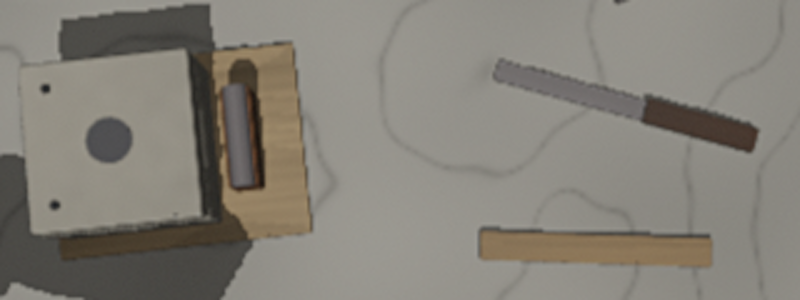

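The crop agrees with this: the bar's heading is about 75° and the rod is parallel to the mould's front face. That gives a lid yaw of about 6.4°, a fulcrum at about (0.560, 0.128) and a grip point at about (0.592, -0.306).

```bash
cat >> h.py <<'E'
from scipy.spatial.transform import Rotation as Ro
def quat(q): return Ro.from_quat([q[1],q[2],q[3],q[0]])
def tool(h,pitch=0):  # heading of tool x in deg, pitch: tool x tipped up by deg
    h=np.radians(h);ex=np.array([np.cos(h),np.sin(h),0]);ey=np.array([np.sin(h),-np.cos(h),0])
    R=Ro.from_matrix(np.stack([ex,ey,[0,0,-1]],1))
    return R*Ro.from_rotvec([0,np.radians(pitch),0]) # +y turn takes x toward -z(tool)=up
def delta(p0,R0,p1,R1):
    return np.round(R0.inv().apply(np.array(p1)-p0)/.4,4),np.round(np.degrees((R0.inv()*R1).as_rotvec())/30,4)
E
python3 - <<'E'
from h import *
from rig import manip
d=dict(np.load("top0.npz"))
print("rod mid",onplane(d,90+240/2.5,130+137/2.5,.082),"tip",onplane(d,90+497/2.5,130+69/2.5,.008),"rear",onplane(d,90+755/2.5,130+137/2.5,.014))
s=manip.get_state();p,R=s["position"],quat(s["ee_rot"])
for t in [([.36,.22,.23],129),([.5,-.08,.2],100),([.592,-.306,.12],74.9),([.592,-.306,.004],74.9)]:
    R1=tool(t[1]);print(*delta(p,R,t[0],R1));p,R=np.array(t[0]),R1
E
```

```text
rod mid [0.55780506 0.12403871 0.082     ] tip [ 0.63922063 -0.13397095  0.008     ] rear [ 0.5673354  -0.40172677  0.014     ]
[-0.6285 -0.5905  0.0032] [ 0.    -0.     0.967]
[-0.8031 -0.2     0.075 ] [0.     0.     0.9667]
[-0.5964  0.1284  0.2   ] [0.     0.     0.8367]
[0.   0.   0.29] [0. 0. 0.]
```

Call:
{"name": "carry_out", "arguments": {
  "delta_pos": [
    [-0.6285,-0.5905,0],
    [-0.6285,-0.5905,0],
    [-0.6285,-0.5905,0],
    [-0.6285,-0.5905,0],
    [-0.6285,-0.5905,0],
    [-0.6285,-0.5905,0],
    [-0.6285,-0.5905,0],
    [-0.6285,-0.5905,0]
  ],
  "turn": [
    [0,0,0.967],
    [0,0,0.967],
    [0,0,0.967],
    [0,0,0.967],
    [0,0,0.967],
    [0,0,0.967],
    [0,0,0.967],
    [0,0,0.967]
  ],
  "claw": [-1,-1,-1,-1,-1,-1,-1,-1]
}}

```text
clock: 1.3
position: [0.3621, 0.2156, 0.2316]
ee_rot: [0.001, 0.434, 0.901, -0.001]
contact_force: [0.4, 0.3, -0.1]
width: 0.0848
gripper_force: 0.0
```

Call:
{"name": "carry_out", "arguments": {
  "delta_pos": [
    [-0.803,-0.2,0.075],
    [-0.803,-0.2,0.075],
    [-0.803,-0.2,0.075],
    [-0.803,-0.2,0.075],
    [-0.803,-0.2,0.075],
    [-0.803,-0.2,0.075],
    [-0.803,-0.2,0.075],
    [-0.803,-0.2,0.075]
  ],
  "turn": [
    [0,0,0.967],
    [0,0,0.967],
    [0,0,0.967],
    [0,0,0.967],
    [0,0,0.967],
    [0,0,0.967],
    [0,0,0.967],
    [0,0,0.967]
  ],
  "claw": [-1,-1,-1,-1,-1,-1,-1,-1]
}}

```text
clock: 2.1
position: [0.5022, -0.0831, 0.2006]
ee_rot: [0.001, 0.644, 0.765, -0.0]
contact_force: [0.1, 1.3, -0.1]
width: 0.0853
gripper_force: 0.0
```

Call:
{"name": "carry_out", "arguments": {
  "delta_pos": [
    [-0.596,0.128,0.2],
    [-0.596,0.128,0.2],
    [-0.596,0.128,0.2],
    [-0.596,0.128,0.2],
    [-0.596,0.128,0.2],
    [-0.596,0.128,0.2],
    [-0.596,0.128,0.2],
    [-0.596,0.128,0.2],
    [-0.596,0.128,0.2]
  ],
  "turn": [
    [0,0,0.837],
    [0,0,0.837],
    [0,0,0.837],
    [0,0,0.837],
    [0,0,0.837],
    [0,0,0.837],
    [0,0,0.837],
    [0,0,0.837],
    [0,0,0.837]
  ],
  "claw": [-1,-1,-1,-1,-1,-1,-1,-1,-1]
}}

```text
clock: 3.0
position: [0.5917, -0.3037, 0.1223]
ee_rot: [0.0, 0.793, 0.609, 0.0]
contact_force: [-0.1, 0.5, 0.4]
width: 0.0854
gripper_force: 0.0
```

Run:
```python
from h import *
from rig import manip
s=manip.get_state();p,R=s["position"],quat(s["ee_rot"])
print(s["clock"],p,R.as_matrix()[:,0],s["qpos"])
print(*delta(p,R,[.592,-.307,.004],tool(75)))
```

```text
3.0 [ 0.59170855 -0.30368594  0.12230947] [2.59174635e-01 9.65830335e-01 5.22006983e-04] [-5.79067389e-01  4.79671091e-01  1.46122801e+00  6.81824474e-04
  1.20043069e+00 -3.17146403e-01]
[-0.008   0.0027  0.2958] [ 0.0009 -0.001  -0.0007]
```

Call:
{"name": "carry_out", "arguments": {
  "delta_pos": [
    [-0.003,0,0.12],
    [-0.003,0,0.23],
    [-0.003,0,0.285],
    [-0.003,0,0.29],
    [-0.003,0,0.29],
    [-0.003,0,0.29],
    [-0.003,0,0.29],
    [-0.003,0,0.29],
    [-0.003,0,0.29],
    [-0.003,0,0.29],
    [-0.003,0,0.29],
    [-0.003,0,0.29]
  ],
  "turn": [
    [0,0,0],
    [0,0,0],
    [0,0,0],
    [0,0,0],
    [0,0,0],
    [0,0,0],
    [0,0,0],
    [0,0,0],
    [0,0,0],
    [0,0,0],
    [0,0,0],
    [0,0,0]
  ],
  "claw": [-1,-1,-1,-1,-1,0,1,1,1,1,1,1],
  "force": 70
}}

```text
clock: 4.2
position: [0.5919, -0.3073, 0.0065]
ee_rot: [0.001, 0.794, 0.608, 0.0]
contact_force: [-1.0, 0.8, 5.6]
width: 0.0237
gripper_force: 71.4
```

Call:
{"name": "carry_out", "arguments": {
  "delta_pos": [
    [0,0,-0.1],
    [0,0,-0.2],
    [0,0,-0.3],
    [0,0,-0.33],
    [0,0,-0.33],
    [0,0,-0.33]
  ],
  "turn": [
    [0,0,0],
    [0,0,0],
    [0,0,0],
    [0,0,0],
    [0,0,0],
    [0,0,0]
  ],
  "claw": [1,1,1,1,1,1]
}}

```text
clock: 4.8
position: [0.5901, -0.3061, 0.1349]
ee_rot: [-0.002, 0.794, 0.608, -0.001]
contact_force: [-0.1, 1.0, -2.5]
width: 0.0235
gripper_force: 70.4
```

Run:
```python
from h import *
from rig import manip
s=manip.get_state();p,R=s["position"],quat(s["ee_rot"])
print(s["clock"],p,R.as_matrix()[:,0],s["width"],s["gripper_force"],s["contact_force"],s["moment"])
F=np.array([.560,.128,.084]);yh=np.array([-.1115,.9938,0])
print(F+yh*-.20)
print(*delta(p,R,F+yh*-.20+[0,0,.05],tool(96.4)))
```

```text
4.8 [ 0.59006728 -0.30611811  0.13485456] [0.26093537 0.96535519 0.00144508] 0.023506327632819787 70.43501257896423 [-0.0985592   0.99443203 -2.53688915] [ 0.00513815  0.00654142 -0.03762259]
[ 0.5823  -0.07076  0.084  ]
[ 0.5629 -0.1723  0.0036] [-0.007  -0.0042 -0.7175]
```

Call:
{"name": "carry_out", "arguments": {
  "delta_pos": [
    [0.1,-0.03,0],
    [0.2,-0.06,0],
    [0.3,-0.09,0],
    [0.4,-0.12,0],
    [0.5,-0.15,0],
    [0.563,-0.172,0],
    [0.563,-0.172,0],
    [0.563,-0.172,0],
    [0.563,-0.172,0],
    [0.563,-0.172,0]
  ],
  "turn": [
    [0,0,-0.12],
    [0,0,-0.24],
    [0,0,-0.36],
    [0,0,-0.48],
    [0,0,-0.6],
    [0,0,-0.717],
    [0,0,-0.717],
    [0,0,-0.717],
    [0,0,-0.717],
    [0,0,-0.717]
  ],
  "claw": [1,1,1,1,1,1,1,1,1,1]
}}

```text
clock: 5.8
position: [0.5835, -0.0727, 0.1364]
ee_rot: [-0.001, 0.667, 0.745, -0.0]
contact_force: [-0.5, 0.4, -3.3]
width: 0.0236
gripper_force: 70.4
```

Run:
```python
from h import *
from rig import manip
s=manip.get_state();p,R=s["position"],quat(s["ee_rot"])
print(s["clock"],p,R.as_matrix()[:,0],s["width"])
for c in ["top","side"]:
    d=manip.get_image(c); np.savez(f"{c}1.npz",**d)
    for q in ["bar_tip","fulcrum","bar_grip"]:
        print(c,q,[(np.round(r["point"],4),round(r["score"],2)) for r in manip.place_of(c,q)[:3]])
    W=cloud(d);T=d["world_to_cam"]
    def px(P): v=T[:3,:3]@P+T[:3,3];return d["cx"]+d["fx"]*v[0]/v[2],d["cy"]+d["fy"]*v[1]/v[2]
    # blade points: expected axis
    yh=np.array([-.1115,.9938,0]);xh=np.array([.9938,.1115,0])
    Q=W-p;a=Q@yh;b=Q@xh
    m=(a>.03)&(a<.21)&(abs(b)<.03)&(W[...,2]>.095)&(W[...,2]<.16)
    k=W[m];print(c,m.sum())
    for lo in np.arange(.03,.21,.02):
        j=m&(a>=lo)&(a<lo+.02)
        if j.sum()>5: print(round(lo,2),j.sum(),np.round(np.median(b[j])*1e3,1),np.round((b[j].min()*1e3,b[j].max()*1e3),1),"z",np.round(np.median(W[...,2][j])*1e3,1))
    u,v=map(int,px(np.array([.565,.06,.12])));cr=d["image"][max(0,v-60):v+60,max(0,u-80):u+80,::-1];print(max(0,u-80),max(0,v-60))
    cv2.imwrite(f"pics/{c}1.png",cv2.resize(cr,(640,480),interpolation=cv2.INTER_CUBIC))
```

```text
5.8 [ 0.58353173 -0.07274709  0.13638641] [-1.09716597e-01  9.93962893e-01  1.87847362e-04] 0.023644901781345228
top bar_tip [(array([0.5648, 0.1091, 0.1335]), 0.84), (array([0.5455, 0.2398, 0.0995]), 0.39)]
top fulcrum [(array([0.5597, 0.13  , 0.0782]), 0.73)]
top bar_grip [(array([ 0.5804, -0.0708,  0.1358]), 0.97), (array([0.5567, 0.1313, 0.0814]), 0.74)]
top 493
0.03 76 -0.0 [-9.8 12.4] z 138.1
0.05 81 1.3 [-9.6 12.2] z 138.3
0.07 8 -5.8 [-9.5 -1.6] z 138.1
0.09 34 5.1 [-9.2 12.5] z 138.9
0.11 82 0.8 [-9.4 12.8] z 138.8
0.13 80 2.2 [-9.4 12.6] z 138.0
0.15 81 1.0 [-9.1 12.7] z 138.4
0.17 51 1.2 [-9.3 13.2] z 138.5
130 119
side bar_tip [(array([0.5627, 0.1084, 0.14  ]), 0.7)]
side fulcrum [(array([0.5598, 0.1253, 0.0843]), 0.98)]
side bar_grip [(array([ 0.5861, -0.0685,  0.1358]), 0.96)]
side 199
0.03 6 7.8 [4.2 8.8] z 138.4
0.05 12 -10.2 [-12.2  -6.2] z 138.2
0.07 27 -6.6 [-11.5  -0.7] z 137.6
0.11 24 -7.9 [-12.2   2.5] z 138.2
0.13 50 -2.3 [-12.    9.9] z 138.1
0.15 55 -1.3 [-12.1  10.1] z 138.5
0.17 25 -1.5 [-11.2  10.3] z 138.6
177 90
```

View pics/top1.png

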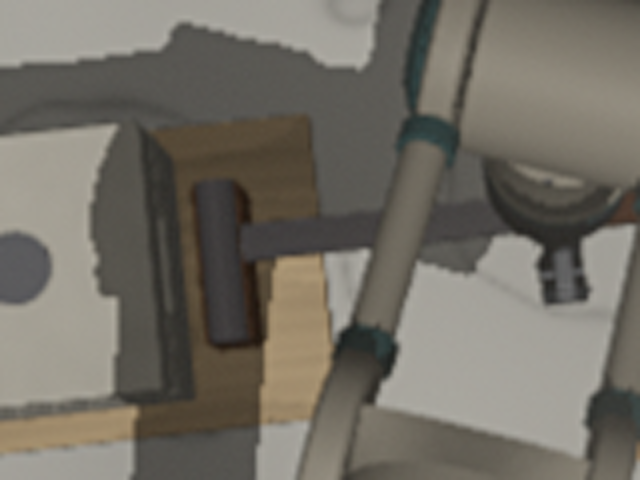

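View pics/side1.png

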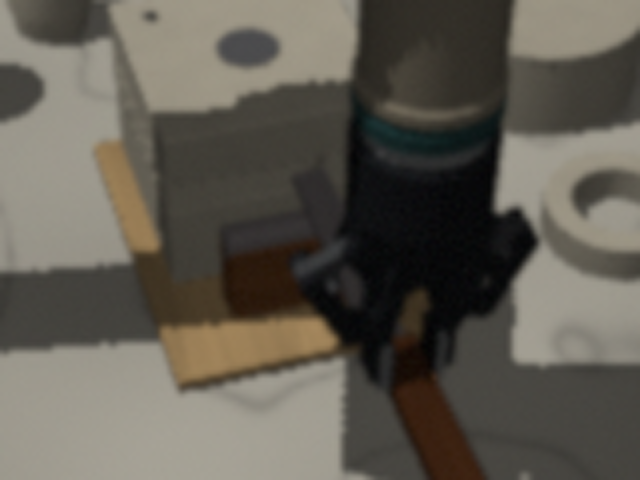

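The blade is level with its underside at z≈0.130, so the TCP is 6 mm above it. In the top crop the tip shows at (243,240), just in front of the rod at (225,262), and it is on the notch's centre line. Next I advance over the rod and lower.

Call:
{"name": "carry_out", "arguments": {
  "delta_pos": [
    [0.035,0,0],
    [0.069,0,0],
    [0.069,0,0.05],
    [0.069,0,0.09],
    [0.069,0,0.107],
    [0.069,0,0.107],
    [0.069,0,0.107],
    [0.069,0,0.107]
  ],
  "turn": [
    [0,0,0],
    [0,0,0],
    [0,0,0],
    [0,0,0],
    [0,0,0],
    [0,0,0],
    [0,0,0],
    [0,0,0]
  ],
  "claw": [1,1,1,1,1,1,1,1]
}}

```text
clock: 7.0
position: [0.5814, -0.0441, 0.0954]
ee_rot: [0.001, 0.667, 0.745, 0.001]
contact_force: [0.3, -0.1, -3.0]
width: 0.0241
gripper_force: 70.3
```

```bash
cat > chk.py <<'E'
from h import *
from rig import manip
import sys
n=sys.argv[1]
s=manip.get_state();p,R=s["position"],quat(s["ee_rot"])
print(s["clock"],p,R.as_matrix()[:,0],s["contact_force"],s["moment"],s["width"],s["gripper_force"])
yh=np.array([-.1115,.9938,0]);xh=np.array([.9938,.1115,0]);F=np.array([.5598,.1279,.084])
for c in ["top","side"]:
    d=manip.get_image(c);W=cloud(d)-F;a=W@yh*1e3;b=W@xh*1e3;z=W[...,2]*1e3
    for q in ["bar_tip","bar_grip"]: print(c,q,[(np.round(((np.array(r["point"])-F)@yh*1e3,(np.array(r["point"])-F)@xh*1e3,(r["point"][2]-.084)*1e3)),round(r["score"],2)) for r in manip.place_of(c,q)[:1]])
    for lo in range(-230,33,15):
        j=(a>=lo)&(a<lo+15)&(abs(b)<9)&(z>-70)&(z<40)
        if j.sum()>15: print(lo+7,j.sum(),"z",np.round(np.percentile(z[j],[20,50,80]),1),end=" | ")
    j=(a>40)&(a<190)&(abs(b)<75)&(z>30)&(z<90);print("lid top",j.sum(),np.round(np.median(z[j]),1))
    cv2.imwrite(f"pics/{c}{n}.png",d["image"][:,:,::-1])
E
python3 chk.py 2
```

```text
7.0 [ 0.58144156 -0.04412263  0.09541299] [-1.11437321e-01  9.93771377e-01 -4.16209698e-04] [ 0.27722382 -0.10286956 -2.97536159] [-0.04949054  0.0246617   0.0094553 ] 0.0241396854682295 70.2994179725647
top bar_tip [(array([12.,  3.,  8.]), 0.68)]
top bar_grip [(array([110.,  -1.,  16.]), 0.28)]
-133 42 z [11.9 13.8 15.8] | -118 43 z [11.  13.1 16.2] | -103 41 z [10.9 13.1 14.9] | -58 32 z [12.2 14.1 15.2] | -43 56 z [ 7.5 12.6 14.4] | -28 57 z [-67.7  12.   14.8] | -13 57 z [-6.7 11.9 14.9] | 2 46 z [10.  13.1 14.9] | 32 53 z [-58.1 -14.3  -2.5] | lid top 4075 56.6
side bar_tip [(array([13.,  1., 11.]), 0.56)]
side bar_grip [(array([-167.,    4.,   13.]), 0.7)]
-223 42 z [19.8 20.7 21.7] | -208 38 z [19.8 21.  22.5] | -193 38 z [19.1 20.5 21.4] | -178 33 z [19.9 20.7 21.6] | -163 22 z [19.8 20.8 21.8] | -43 21 z [11.6 12.6 13.2] | -28 26 z [11.5 12.3 12.9] | -13 59 z [-31.7  -8.4  12.4] | 2 25 z [11.2 12.4 13. ] | 32 79 z [-8.7 19.8 31.4] | lid top 1618 56.0
```

Call:
{"name": "carry_out", "arguments": {
  "delta_pos": [
    [0,0,0.006],
    [0.02,0,0.006],
    [0.045,0,0.006],
    [0.07,0,0.006],
    [0.095,0,0.006],
    [0.12,0,0.006],
    [0.135,0,0.006],
    [0.135,0,0.006],
    [0.135,0,0.006],
    [0.135,0,0.006]
  ],
  "turn": [
    [0,0,0],
    [0,0,0],
    [0,0,0],
    [0,0,0],
    [0,0,0],
    [0,0,0],
    [0,0,0],
    [0,0,0],
    [0,0,0],
    [0,0,0]
  ],
  "claw": [1,1,1,1,1,1,1,1,1,1]
}}

```text
clock: 8.3
position: [0.5748, 0.0091, 0.0921]
ee_rot: [0.0, 0.667, 0.745, -0.0]
contact_force: [0.1, 0.1, -3.2]
width: 0.0236
gripper_force: 70.3
```

```bash
python3 chk.py 3
```

```text
8.3 [0.57481155 0.00913301 0.09212735] [-1.11094104e-01  9.93809858e-01 -2.56782468e-04] [ 0.11528612  0.10920515 -3.19245714] [ 0.02915844 -0.04171918  0.02013433] 0.023565390800988312 70.33373236656189
top bar_tip [(array([60.,  4.,  4.]), 0.61)]
top bar_grip []
-208 45 z [16.  18.  19.5] | -193 46 z [16.4 18.7 20.4] | -178 31 z [16.9 19.  20.8] | -73 40 z [ 8.9 10.3 11.9] | -58 48 z [ 8.5 10.5 11.7] | -43 51 z [ 5.9  9.4 11.7] | -28 43 z [ 8.1 10.1 12.6] | 17 45 z [ 7.6  9.6 11. ] | 32 50 z [-40.4   9.   15.3] | lid top 4096 56.6
side bar_tip [(array([63.,  2., 10.]), 0.74)]
side bar_grip [(array([-118.,    4.,    8.]), 0.66)]
-223 42 z [ 5.8 11.9 17. ] | -208 39 z [16.7 17.6 18.4] | -193 35 z [16.5 17.8 18.7] | -178 36 z [16.2 17.1 18.1] | -163 35 z [16.1 17.1 18.1] | -148 36 z [17.  17.9 18.8] | -133 32 z [17.  17.8 19.2] | -118 29 z [16.5 17.4 18.7] | 32 82 z [ 7.9 21.1 33.3] | lid top 1334 56.0
```

View pics/side3.png

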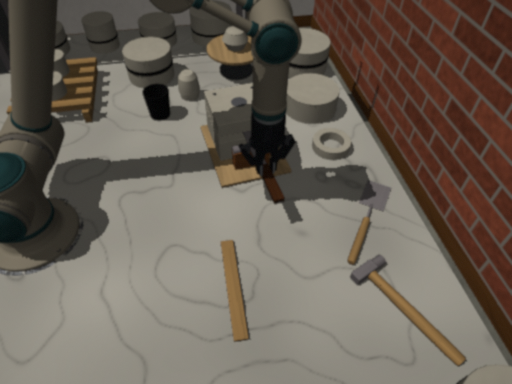

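The side view shows the bar in the jaws at (265,165), across the rod with the tip in the notch. Measured: tip about 31 mm past the mould face, underside about 2 mm above the rod, lid still seated (top 56 mm above the fulcrum point). Next come the lever waypoints.

```bash
cat > lev.py <<'E'
from h import *
from rig import manip
s=manip.get_state();p,R=s["position"],quat(s["ee_rot"])
yh=np.array([-.1115,.9938,0]);xh=np.array([.9938,.1115,0]);F=np.array([.5598,.1279,.084])
lat=(p-F)@xh
for t in [0,3,6,8,10,12,14,16,18]:
    th=np.radians(t);n=np.array([-np.sin(th),np.cos(th)]);u=np.array([np.cos(th),np.sin(th)])
    L=66+12*th;q=(np.array([0,-12])+18.1*n-(183-L)*u)/1e3
    print(t,"lid gap/lift",round(-12+20*n[1]+L*u[1]-16,1),*delta(p,R,F+xh*lat+yh*q[0]+np.array([0,0,q[1]]),tool(96.4,t)))
E
python3 lev.py
```

```text
0 lid gap/lift -8.0 [ 0.0066 -0.      0.005 ] [-0.     -0.0001 -0.0012]
3 lid gap/lift -4.5 [ 0.0062 -0.      0.0202] [ 0.      0.0999 -0.0012]
6 lid gap/lift -1.1 [ 0.0066 -0.      0.0354] [ 1.000e-04  1.999e-01 -1.200e-03]
8 lid gap/lift 1.2 [ 0.0073 -0.      0.0455] [ 1.000e-04  2.666e-01 -1.200e-03]
10 lid gap/lift 3.5 [ 0.0083 -0.      0.0555] [ 1.000e-04  3.333e-01 -1.200e-03]
12 lid gap/lift 5.8 [ 0.0097 -0.      0.0655] [ 1.000e-04  3.999e-01 -1.200e-03]
14 lid gap/lift 8.1 [ 0.0115 -0.      0.0753] [ 1.000e-04  4.666e-01 -1.200e-03]
16 lid gap/lift 10.3 [ 0.0135 -0.      0.085 ] [ 2.000e-04  5.333e-01 -1.200e-03]
18 lid gap/lift 12.6 [ 0.0159 -0.      0.0946] [ 2.000e-04  5.999e-01 -1.200e-03]
```

Call:
{"name": "carry_out", "arguments": {
  "delta_pos": [
    [0.0066,0,0],
    [0.0066,0,0.003],
    [0.0066,0,0.006],
    [0.0066,0,0.006],
    [0.0066,0,0.006]
  ],
  "turn": [
    [0,0,0],
    [0,0,0],
    [0,0,0],
    [0,0,0],
    [0,0,0]
  ],
  "claw": [1,1,1,1,1]
}}

```text
clock: 9.1
position: [0.5744, 0.0122, 0.0897]
ee_rot: [-0.0, 0.667, 0.745, 0.0]
contact_force: [0.4, 0.1, -2.4]
width: 0.0237
gripper_force: 70.5
```

Call:
{"name": "carry_out", "arguments": {
  "delta_pos": [
    [0,0,0.008],
    [0,0,0.015],
    [0,0,0.023],
    [0,0,0.03],
    [0,0,0.03],
    [0,0,0.03]
  ],
  "turn": [
    [0,0.05,0],
    [0,0.1,0],
    [0,0.15,0],
    [0,0.2,0],
    [0,0.2,0],
    [0,0.2,0]
  ],
  "claw": [1,1,1,1,1,1]
}}

```text
clock: 9.7
position: [0.5745, 0.0117, 0.0777]
ee_rot: [-0.039, 0.666, 0.744, 0.035]
contact_force: [0.1, -0.5, -1.9]
width: 0.0239
gripper_force: 70.4
```

```bash
python3 chk.py 4; python3 lev.py
```

```text
9.7 [0.57446255 0.01167271 0.07774052] [-0.11048375  0.98845398  0.10369222] [ 0.07145443 -0.5014421  -1.9005595 ] [-0.07708285 -0.01265838  0.04580408] 0.023910737518566705 70.44195055961609
top bar_tip [(array([65.,  3.,  8.]), 0.97)]
top bar_grip [(array([-118.,   -0.,   -8.]), 0.95)]
-178 34 z [-5.1 -2.9 -0.4] | -163 19 z [-3.5 -2.1  1.2] | -88 38 z [-2.5  0.   1.5] | -73 31 z [-1.   0.8  2.4] | -28 48 z [3.  5.  7.7] | -13 56 z [0.  7.2 9.5] | 2 50 z [ 5.7  8.9 10.6] | 17 44 z [ 7.8 10.2 12.5] | 32 50 z [-25.8  10.8  16.2] | lid top 4086 56.6
side bar_tip [(array([70., -2., 15.]), 0.82)]
side bar_grip [(array([-115.,    3.,   -8.]), 0.59)]
-208 61 z [-15.7  -7.3  -5.7] | -193 40 z [-6.3 -4.6 -3.6] | -178 40 z [-4.8 -3.3 -2.1] | -163 34 z [-2.2 -1.   0.1] | -148 38 z [-1.1 -0.2  1.8] | -133 35 z [0.5 2.3 3. ] | -118 29 z [3.1 4.  5.3] | -103 16 z [3.9 5.  6.4] | -13 18 z [-45.2 -34.1   5.8] | 2 21 z [ 7.3  8.2 10.3] | 17 26 z [ 8.1  9.7 10.4] | 32 78 z [10.2 18.8 31.3] | lid top 1462 56.0
0 lid gap/lift -8.0 [ 0.0019  0.     -0.0305] [ 0.0008 -0.1996  0.0005]
3 lid gap/lift -4.5 [-0.0001  0.     -0.0154] [ 0.0008 -0.0996  0.0005]
6 lid gap/lift -1.1 [-0.0012  0.     -0.0002] [0.0008 0.0004 0.0005]
8 lid gap/lift 1.2 [-0.0016 -0.      0.0099] [0.0008 0.0671 0.0006]
10 lid gap/lift 3.5 [-0.0016 -0.      0.0199] [0.0008 0.1337 0.0006]
12 lid gap/lift 5.8 [-0.0013 -0.      0.03  ] [0.0008 0.2004 0.0006]
14 lid gap/lift 8.1 [-0.0006 -0.      0.0399] [0.0007 0.2671 0.0006]
16 lid gap/lift 10.3 [ 0.0005 -0.      0.0498] [0.0007 0.3337 0.0006]
18 lid gap/lift 12.6 [ 0.0018 -0.      0.0596] [0.0007 0.4004 0.0006]
```

Call:
{"name": "carry_out", "arguments": {
  "delta_pos": [
    [-0.001,0,0.005],
    [-0.001,0,0.01],
    [-0.001,0,0.015],
    [-0.001,0,0.02],
    [-0.001,0,0.025],
    [-0.001,0,0.03],
    [-0.001,0,0.03],
    [-0.001,0,0.03]
  ],
  "turn": [
    [0,0.03,0],
    [0,0.067,0],
    [0,0.1,0],
    [0,0.133,0],
    [0,0.167,0],
    [0,0.2,0],
    [0,0.2,0],
    [0,0.2,0]
  ],
  "claw": [1,1,1,1,1,1,1,1],
  "force": 90
}}

```text
clock: 10.8
position: [0.5748, 0.0137, 0.0677]
ee_rot: [-0.078, 0.663, 0.741, 0.071]
contact_force: [-2.4, 2.7, 8.5]
width: 0.0229
gripper_force: 94.6
```

```bash
python3 chk.py 5; python3 lev.py
```

```text
10.8 [0.57482374 0.013661   0.06766075] [-0.10903626  0.97149918  0.21047671] [-2.35031344  2.71677557  8.48257568] [0.38419107 0.2656467  0.27853266] 0.022852749951673516 94.63852643966675
top bar_tip []
top bar_grip [(array([-114.,   -3.,  -17.]), 0.59)]
-208 34 z [-26.1 -24.3 -22.6] | -193 38 z [-23.5 -21.8 -20.2] | -88 26 z [-10.5  -8.9  -7.5] | -73 44 z [-8.6 -5.3 -3.4] | -58 49 z [-6.5 -3.1 -0.5] | -43 49 z [-3.1  0.1  2.4] | -28 47 z [0.5 2.7 4.2] | -13 58 z [-4.2  5.3  7.1] | 2 49 z [ 5.   7.9 10.6] | 17 46 z [10.1 12.5 14.3] | 32 55 z [-32.1  13.6  16.3] | lid top 4104 60.6
side bar_tip [(array([66., -1., 20.]), 0.68)]
side bar_grip [(array([-113.,    2.,  -19.]), 0.85)]
-208 57 z [-32.9 -25.6 -24.5] | -193 41 z [-24.  -22.3 -21.1] | -178 40 z [-20.5 -19.4 -18. ] | -163 37 z [-17.7 -16.4 -14.8] | -148 41 z [-14.3 -13.1 -11.8] | -133 38 z [-11.3 -10.4  -8.2] | -118 28 z [-8.2 -6.9 -5.6] | -13 38 z [-53.2   3.6   5.7] | 2 33 z [ 7.2  8.3 10.6] | 17 30 z [10.6 11.5 12.9] | 32 75 z [12.4 16.2 30.9] | lid top 1591 60.0
0 lid gap/lift -8.0 [ 0.0073  0.0001 -0.0558] [ 0.0038 -0.4043  0.0005]
3 lid gap/lift -4.5 [ 0.0037  0.0001 -0.041 ] [ 0.0038 -0.3043  0.0005]
6 lid gap/lift -1.1 [ 0.0009  0.0001 -0.026 ] [ 0.0038 -0.2043  0.0006]
8 lid gap/lift 1.2 [-0.0005  0.     -0.016 ] [ 0.0038 -0.1376  0.0007]
10 lid gap/lift 3.5 [-0.0016  0.     -0.006 ] [ 0.0038 -0.0709  0.0008]
12 lid gap/lift 5.8 [-0.0023 -0.      0.004 ] [ 0.0037 -0.0043  0.0008]
14 lid gap/lift 8.1 [-0.0027 -0.      0.014 ] [0.0037 0.0624 0.0009]
16 lid gap/lift 10.3 [-0.0027 -0.      0.0239] [0.0037 0.1291 0.001 ]
18 lid gap/lift 12.6 [-0.0024 -0.0001  0.0338] [0.0037 0.1957 0.001 ]
```

Call:
{"name": "carry_out", "arguments": {
  "delta_pos": [
    [0,0,0.005],
    [0,0,0.01],
    [0,0,0.015],
    [0,0,0.02],
    [0,0,0.025],
    [0,0,0.025],
    [0,0,0.025]
  ],
  "turn": [
    [0,0.033,0],
    [0,0.067,0],
    [0,0.1,0],
    [0,0.133,0],
    [0,0.165,0],
    [0,0.165,0],
    [0,0.165,0]
  ],
  "claw": [1,1,1,1,1,1,1]
}}

```text
clock: 11.8
position: [0.5747, 0.0154, 0.058]
ee_rot: [-0.11, 0.659, 0.737, 0.1]
contact_force: [-2.4, 1.1, 9.3]
width: 0.023
gripper_force: 94.7
```

```bash
python3 chk.py 6; python3 lev.py|tail -3
```

```text
11.8 [0.57473208 0.01542881 0.05804676] [-0.10718554  0.94988299  0.29365553] [-2.36747017  1.05065584  9.292654  ] [0.26243713 0.24772621 0.29665227] 0.023022441516647684 94.71190094947815
top bar_tip [(array([63., -1., 19.]), 0.98)]
top bar_grip [(array([-112.,   -2.,  -28.]), 0.67)]
-103 45 z [-15.1 -12.6 -10.1] | -88 42 z [-17.9 -15.8 -13.3] | -73 43 z [-14.  -12.7  -9.4] | -58 48 z [-11.7  -8.1  -5.2] | -43 51 z [-6.5 -3.7 -2. ] | -28 56 z [-7.6 -0.1  3. ] | -13 57 z [0.5 4.2 7.1] | 2 47 z [ 6.9  9.  12.1] | 17 47 z [11.7 13.8 15.4] | 32 48 z [-17.2  16.3  19.9] | lid top 4153 66.1
side bar_tip [(array([64., -1., 24.]), 0.76)]
side bar_grip [(array([-113.,    3.,  -26.]), 0.94)]
-208 47 z [-50.7 -43.8 -42.1] | -193 40 z [-41.2 -38.4 -37.5] | -178 42 z [-37.2 -35.3 -33. ] | -163 39 z [-32.3 -30.6 -29. ] | -148 41 z [-27.7 -25.6 -23.7] | -133 39 z [-23.3 -21.9 -20.1] | -118 29 z [-18.9 -17.2 -16.2] | -28 24 z [-0.8  0.6  2.6] | -13 53 z [-35.2   2.5   5.6] | 2 35 z [ 7.7  9.2 10.6] | 17 32 z [11.8 13.5 15.4] | 32 68 z [14.2 19.2 32.8] | lid top 1427 65.4
14 lid gap/lift 8.1 [-0.001   0.     -0.0105] [ 0.0045 -0.1018  0.0017]
16 lid gap/lift 10.3 [-0.0019  0.     -0.0006] [ 0.0045 -0.0351  0.0018]
18 lid gap/lift 12.6 [-0.0024 -0.      0.0093] [0.0044 0.0316 0.0019]
```

Call:
{"name": "carry_out", "arguments": {
  "delta_pos": [
    [0,0,0.0025],
    [0,0,0.0025],
    [0,0,0.0025]
  ],
  "turn": [
    [0,0.016,0],
    [0,0.016,0],
    [0,0.016,0]
  ],
  "claw": [1,1,1]
}}

```text
clock: 12.4
position: [0.5747, 0.0156, 0.0573]
ee_rot: [-0.113, 0.658, 0.737, 0.102]
contact_force: [-2.5, -0.3, 10.9]
width: 0.0233
gripper_force: 94.9
```

Call:
{"name": "carry_out", "arguments": {
  "delta_pos": [
    [0,0,0],
    [0,0,0],
    [0,0,0],
    [0,0,0],
    [0,0,0],
    [0,0,0],
    [0,0,0],
    [0,0,0],
    [0,0,0]
  ],
  "turn": [
    [0,0,0],
    [0,0,0],
    [0,0,0],
    [0,0,0],
    [0,0,0],
    [0,0,0],
    [0,0,0],
    [0,0,0],
    [0,0,0]
  ],
  "claw": [0.3,0.2,0.1,0,-0.1,-0.3,-0.5,-0.5,-0.5]
}}

```text
clock: 13.3
position: [0.574, 0.0153, 0.055]
ee_rot: [-0.113, 0.659, 0.737, 0.101]
contact_force: [0.1, -0.1, -0.3]
width: 0.0642
gripper_force: 0.0
```

```bash
python3 chk.py 7
```

```text
13.3 [0.57401555 0.01533607 0.054989  ] [-0.10626024  0.94811895  0.29963181] [ 0.06932212 -0.07698702 -0.32418142] [-0.15098313 -0.06336225 -0.04601883] 0.06422666018729181 0.0
top bar_tip [(array([64.,  1., 21.]), 0.86)]
top bar_grip [(array([-113.,   -1.,  -28.]), 0.59)]
-118 24 z [-18.1 -15.9 -13.6] | -103 43 z [-14.4 -11.8  -9.7] | -88 44 z [-18.7 -15.6 -12.5] | -73 42 z [-13.2 -11.1  -9.3] | -58 45 z [-10.   -7.6  -5.5] | -43 51 z [-6.7 -3.7 -0.9] | -28 53 z [-3.1  1.7  3.6] | -13 60 z [-3.8  3.6  7.5] | 2 50 z [ 6.   9.3 11.8] | 17 51 z [11.4 14.  16.4] | 32 51 z [-35.7  17.2  20. ] | lid top 4161 66.4
side bar_tip [(array([66., -0., 26.]), 0.83)]
side bar_grip [(array([-110.,    7.,  -26.]), 0.89)]
-208 46 z [-48.5 -43.6 -41.3] | -193 42 z [-40.3 -38.3 -36.5] | -178 41 z [-35.4 -34.  -32.7] | -163 41 z [-32.1 -30.4 -28.7] | -148 42 z [-27.1 -25.2 -24. ] | -133 40 z [-22.7 -21.2 -20.1] | -118 40 z [-19.1 -17.2 -15. ] | -103 16 z [-14.6 -13.8 -12.1] | -28 24 z [-0.1  0.9  1.4] | -13 54 z [-36.6   2.5   5.6] | 2 33 z [ 7.   8.9 10.3] | 17 37 z [12.3 13.3 15.3] | 32 65 z [15.7 18.5 32.9] | lid top 1377 65.8
```

Lift is about 9.8 mm, the bar is resting still, and the gripper is free. I'll retreat along the tool axis.

Call:
{"name": "carry_out", "arguments": {
  "delta_pos": [
    [0,0,-0.04],
    [0,0,-0.1],
    [0,0,-0.2],
    [0,0,-0.3],
    [0,0,-0.4],
    [0,0,-0.45],
    [0,0,-0.45],
    [0,0,-0.45],
    [0,0,-0.45],
    [0,0,-0.45]
  ],
  "turn": [
    [0,0,0],
    [0,0,0],
    [0,0,0],
    [0,0,0],
    [0,0,0],
    [0,0,0],
    [0,0,0],
    [0,0,0],
    [0,0,0],
    [0,0,0]
  ],
  "claw": [-0.5,-0.5,-0.5,-0.5,-0.5,-0.5,-0.5,-0.5,-0.5,-0.5]
}}

```text
clock: 14.6
position: [0.5791, -0.0376, 0.225]
ee_rot: [-0.115, 0.659, 0.737, 0.1]
contact_force: [-0.8, -0.2, -0.2]
width: 0.0642
gripper_force: 0.0
```

```bash
python3 chk.py 8
```

```text
14.6 [ 0.57909289 -0.03762087  0.22503829] [-0.1056463   0.94772708  0.30108511] [-0.82593744 -0.24974901 -0.18784715] [-0.16561091 -0.0584772  -0.00500295] 0.06418565167647876 0.0
top bar_tip [(array([65.,  3., 23.]), 0.97)]
top bar_grip [(array([-115.,   -2.,  -27.]), 0.63)]
-163 38 z [-30.9 -29.4 -26.9] | -148 42 z [-27.6 -24.7 -22.5] | -133 45 z [-24.5 -21.2 -19.9] | -118 48 z [-17.7 -15.5 -12.4] | -103 44 z [-13.4 -11.   -9.6] | -88 41 z [-18.9 -16.1 -13.5] | -73 44 z [-13.7 -12.   -9.5] | -58 41 z [-9.1 -7.2 -4.3] | -43 51 z [-6.3 -3.  -1.4] | -28 54 z [-29.4  -0.6   2.4] | -13 56 z [-3.   4.1  6.3] | 2 49 z [ 6.   9.1 11.7] | 17 48 z [10.4 13.6 16. ] | 32 52 z [-26.1  16.3  19.2] | lid top 4146 66.4
side bar_tip [(array([64., -0., 26.]), 0.93)]
side bar_grip [(array([-110.,    4.,  -24.]), 0.81)]
-208 43 z [-49.8 -43.7 -41. ] | -193 41 z [-41.  -38.9 -37.2] | -178 41 z [-35.4 -34.2 -32.3] | -163 42 z [-31.6 -29.8 -28.6] | -148 43 z [-27.  -25.7 -24.3] | -133 37 z [-22.7 -21.2 -19.8] | -118 39 z [-18.8 -17.4 -15.8] | -103 35 z [-14.8 -13.5 -11.5] | -88 25 z [-17.1 -15.7 -14.8] | -73 33 z [-14.  -12.3 -11.3] | -58 39 z [-10.   -8.4  -6.4] | -43 40 z [-5.7 -3.4 -1.9] | -28 36 z [-1.9  0.5  2. ] | -13 79 z [-58.1 -22.9   5.1] | 2 20 z [ 7.   8.3 10.6] | 32 41 z [-13.5  17.5  30.3] | lid top 1724 65.8
```

View pics/side8.png

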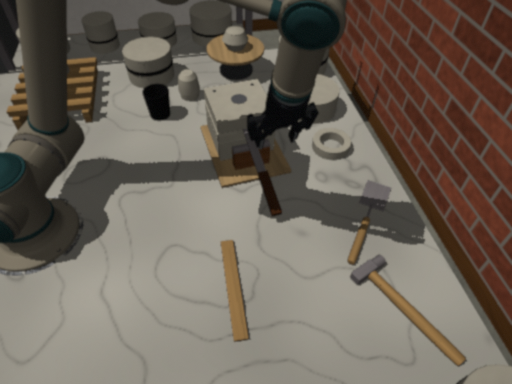

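The side view shows the bar lying over the fulcrum from (255,148) to (277,212), tip in the notch, with the gripper clear above. It hasn't moved since release.

```bash
python3 -c "
from rig import manip
print(manip.sign_off())"
```

```text
the job is handed in; nothing more can be done
None
```

I levered the lid up about 9.8 mm and handed the job in at about 15 s; the bar is lying over the fulcrum with its tip about 30 mm inside the notch, and the gripper never touched the lid and is clear of everything.

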